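Return the check weight to its well and start the case's hold-down bolt

TASK

Put the larger loose brass check weight back, upright and right down, into its own well of the weight case and let go of it. Then start the case's hold-down bolt with its crank: turn the crank backward (anticlockwise from above) until the red-headed bolt drops into its thread, then forward (clockwise) one full turn, and finish still gripping the crank's black handle there, without letting go. Leave the small weight, the stamp, the dropper bottle and the loupe as they are.

Things in the scene. Friction and masses are not known exactly. Their poses are not given: they have to be found in the camera images.
- weight_mid (a point): centre, half-way up, of the loose brass check weight to be returned: a plain round body 22 mm across and 23 mm high under a knob 13 mm across; 32 mm high in all, 0.1 kg, standing upright on the worktop; z up along its axis
- weight: the same check weight; origin at the centre of its underside
- own_well (a point): centre of the mouth of the weight's own well, the middle one of three in the case: round, 26 mm across, 7 mm deep, mouth level with the case's flat top, 30 mm above the worktop. A brass disc inlaid beside each well is as wide as the weight that belongs there. Site axes are the case's. The well 55 mm to +y, 21 mm across, holds the small weight
- big_well (a point): centre of the mouth of the case's largest well, 36 mm across, empty, meant for another weight; 58 mm to the -y side (case axes) of the own well
- case: dark wooden weight case, fixed to the worktop, 90 x 280 x 30 mm; origin at underside, on the long middle line of the case, 5 mm from its centre towards the -y end; y points along the long side towards the end that has the bolt, z up. Flat top; a dark steel boss 54 mm across (foot) and 24 mm high stands on it, its axis 100 mm to +y of the origin
- bolt_axis (a point): on the upright axis of bolt and crank, on the boss's top face, 54 mm above the worktop
- crank (a joint): crank angle (rad), growing clockwise from above (forward), not wrapped. At 0 the crank arm points along +x of the case. Starts between 0.7 and 2.3. Turning backward, the bolt drops just below 0 (by -0.2 at the latest); a solid stop follows at -0.45, another at 7.4 forward. Friction keeps it where it is left (it takes less than 2 N at the handle)
- bolt (a joint): how far the bolt has sunk (m): 0 while its end rides on the thread's face, about 0.008 once dropped into the thread, then 0.008 more a turn forward. The bolt turns with the crank; a spring pushes it down through the crank's hub, so it sinks on its own while the crank keeps its height. Its red head, 13 mm across, stands 19 mm above the hub at 0
- crank_grip_mid (a point): middle of the crank's upright black handle, a round sleeve 15 mm across, free to spin on its pin: a gripper may hold it tightly and carry it round the circle without turning. 45 mm from the bolt axis, 47 mm above bolt_axis. Above the worktop: sleeve 78 to 124 mm (keep fingers on it and clear of the red head, whose top is at first at 84 mm), crank arm 57 to 65 mm
- crank_grip: the crank's black revolving sleeve itself; origin at its lower end
- small_weight: small brass weight, 18 mm across, 28 mm high, standing in the case's smallest well; leave it alone
- stamp: brown wooden rubber stamp standing upright, 29 x 48 x 73 mm; leave it alone; origin at its underside
- acid_bottle: small brown dropper bottle with black cap, 30 mm across, 82 mm high; leave it alone; origin at its underside
- loupe: folding loupe lying open, 28 x 60 x 19 mm, black case; leave it alone; origin at its underside

How it is judged (in metres and radians):
On the way, in this order (a step that is already met when the one before it is completed fails the run):
1. the check weight stands in its own well, let go (horizontal distance between weight_mid and own_well below 0.005 m and z of weight_mid in the frame of own_well between 0.005 and 0.0125 m and angle between weight_mid's own z axis and vertical below 0.12 rad and contact force between the fingers and weight below 0.1 N), for 0.2 s.
2. the crank has been turned backward and the bolt has dropped into the thread (value of joint bolt above 0.006 m and value of joint crank below 0.05 rad), for 0.1 s.
3. the bolt has been turned forward one turn (value of joint crank above 5.4 rad and value of joint bolt above 0.0145 m), for 0.1 s.
At the end, for the whole second after the job is handed in: The check weight stands upright, fully down in its own well (within 5 mm), untouched; the bolt is in its thread, one turn (within about 0.5 rad: crank 5.4 to 6.6) forward of where it dropped, sunk 14.5 to 18 mm; the fingers grip the black handle with 2 N or more (all of step 1 and all of step 3 and value of joint crank below 6.6 rad and value of joint bolt below 0.018 m and contact force between the fingers and crank_grip above 2 N); the arm keeps its last pose, push and grip.
It fails at once if the crank is turned forward before the bolt has dropped into the thread (value of joint crank above 3 rad and value of joint bolt below 0.003 m).
It fails at once if the small weight is disturbed (distance of small_weight from where it was at the start of the episode above 0.02 m or angle between small_weight's own z axis and vertical above 0.5 rad).
It fails at once if the stamp is disturbed (distance of stamp from where it was at the start of the episode above 0.02 m or angle between stamp's own z axis and vertical above 0.5 rad).
It fails at once if the dropper bottle is disturbed (distance of acid_bottle from where it was at the start of the episode above 0.02 m or angle between acid_bottle's own z axis and vertical above 0.5 rad).
It fails at once if the loupe is disturbed (distance of loupe from where it was at the start of the episode above 0.02 m or angle between loupe's own z axis and vertical above 0.5 rad).
It also fails if it takes over 54 s, if anything falls off the work surface, if the arm or the gripper's body presses on something with over 40 N, if the wrist force passes 120 N, or if a joint passes its speed limit or range.

ROBOT

A 6-joint arm with a two-finger parallel gripper is mounted at the origin on a cart in front of the work surface, level with it; the furniture and walls round the work are solid. World frame = base frame: x ahead of the robot, y to its left, z up, the work surface at z = 0. Lengths are in m, angles in degrees, forces in N, time in s.
With the tool pointing down it reaches from about 0.35 to 0.875 m from the base axis. Payload 4.2 kg.
Tool frame: the origin (TCP) lies on the centre line of the jaws, within the pads' length; the fingertips stand 19 mm ahead of it and the grasp point (between the pads) is the TCP; z points along the fingers, y is the line along which they close (so a half turn about z gives the same grasp; the last joint's range is limited). The gripper opens to 87 mm and grips with 3 to 60 N. Pads are 19 mm wide; open, the fingers measure 117 mm over their backs; the gripper's body (75 mm by 190 mm) begins 51 mm behind the grasp point.
Start: joints at [90.791, 22.042, 0.453, 0, -68.411, -14.817], TCP at [0.151, 0.606, 0.242] pointing down, gripper open.
Joint ranges: [-179.83, 179.83], [-69.29, 118.12], [-61.27, 80.66], [-181.25, 117.63], [-171.15, -9.14], [-177.46, 177.46]. Speed limits (degrees/s): [159.86, 159.86, 180, 180, 180, 180].

INTERFACE

Orientations are given as a 3x3 rotation matrix whose columns are the frame's x, y, z axes.
In Python, from station import sense, capture, finish_job, search_frame, masks_of gives the robot as it stands.
- The arm moves only by the tool drive_tool, never from a script. Its argument "rows" is a list of rows, each a list of 7 numbers: the opening in per cent of the stroke, from 0 (shut) to 100 (fully open), then the shift along the world's x, y, z in mm, then the turn, a rotation vector about the world's x, y, z in rad. In form: [[fingers, dx, dy, dz, wx, wy, wz], ...]. A call has 1 to 5 rows; each row shifts and turns the commanded pose from where the row before left it; what a row does not reach is not made up. A row lasts 1/12 s, in which the tool goes at most 41.7 mm and 7.16 degrees, less where a joint would pass 70% of its speed; a pose out of reach is approached as far as the arm can. A call is refused whole if a number of a shift passes 41.7 or a number of a turn 0.125, either way. A call with a gripper value outside its range is refused whole. The fingers move at their own pace and stop on an object; the grip force is fixed at half the most. Time passes only in rows, so rows that do not move let the fingers close. It gives the time, the measured TCP pose, the force, the opening and the grip force at its end, in the units of the state.
- sense(): the state, without advancing time (a new reading comes with each control period).
- capture(name): name is "scene" or "top" or "wrist"; returns a dict with "frame" (480x640x3 uint8, red, green, blue), "z_map" (480x640 float32, m along the optical axis (not along the pixel's ray), 0 where there is no reading), "fx", "fy", "cx", "cy" (pixels), "distortion" ([k1, k2, p1, p2, k3] as OpenCV has them; the pictures are not rectified), "R" (3x3) and "t" (3): a world point X has camera coordinates R X + t; the wrist camera has in their place "T_tool_cam" (4x4, takes a point from camera to tool coordinates, whose origin is the TCP and whose axes are the flange's). Camera axes: x right, y down, z forward; pixel columns grow to the right and rows downward; lengths in m; the calibration is good to about 2 mm. A picture is of the moment at which its call begins: read the wrist's pose just before it.
- finish_job(): hands the job in; it is judged then, once.
Trained networks look in a picture, given as the dict that the camera call returned (one of the last four; its "shot" number tells which), for a name from the list of things; names that differ only in an ending like _2 or _b are one class to them, and where a whole thing is asked for, a point or a joint stands for the part that bears it (a point fixed in the world has none). Each returns a list of dicts, best first, with "p" (0 to 1); they miss things now and then, are a little off and sometimes report something else, mostly with a low value. They report only what shows in the picture. A call takes as long as a camera call.
- search_frame(label, picture): "xy" ([column, row] in pixels, amid what is visible of it).
- masks_of(label, picture): "region" (480x640 bool, what is visible of it) and "xy" ([column, row] in pixels, amid what is visible of it).
The state is a dict: "time_s": time; "joints": joint angles; "joint_velocities": joint speeds; "effort": joint torques, N m; "tcp_pos": TCP position; "ee_rot": TCP orientation; "wrist_force": force on the tool from outside, world axes, zero at the start; "moment": the same for the moment, N m; "gripper_width": opening from 0.0 (shut) to 1.0 (fully open); "gripper_force": force on a finger pad.
Only numpy, scipy, OpenCV 4.12 (cv2) and the standard library are available. Lean on these libraries where they do the work, as an engineer would, in place of code of your own. Each camera call takes 0.05 s, during which the arm holds its last target. There are 200 camera calls.

## Working session

There is one attempt and no reset: what is moved stays moved. The work goes in short steps, Python scripts to look and compute and a tool call to move; the robot and the scene stay as the last step left them, time stands still between calls to the robot, and variables do not carry over. Pictures are saved under pics/ and viewed, at most 10 in all, crops included, and the job is handed in when it is done.

Besides the shell and the picture viewer there is one more tool, called after "Call:" by a JSON object that holds its "op" and its "data", one argument or row to a line. drive_tool: Moves the arm, as the interface text tells. Its arguments: {"type":"object","properties":{"rows":{"type":"array"}},"required":["rows"]}

```bash
mkdir -p pics
cat > h.py <<'E'
import numpy as np, cv2
from station import *
def pts(c,mask=None):
    v,u=np.nonzero((c["z_map"]>0)&(mask if mask is not None else True))
    z=c["z_map"][v,u]
    K=np.array([[c["fx"],0,c["cx"]],[0,c["fy"],c["cy"]],[0,0,1]])
    n=cv2.undistortPoints(np.c_[u,v].astype(np.float64)[:,None],K,np.array(c["distortion"],float))[:,0]
    P=np.c_[n*z[:,None],z]
    if "T_tool_cam" in c:
        s=c["s"];T=np.array(c["T_tool_cam"]);P=P@T[:3,:3].T+T[:3,3]
        return P@np.array(s["ee_rot"]).T+np.array(s["tcp_pos"])
    return (P-np.array(c["t"]))@np.array(c["R"])
def cap(n):
    s=sense();c=capture(n);c["s"]=s;return c
def save(c,f): cv2.imwrite("pics/"+f,c["frame"][:,:,::-1])
E
python3 - <<'E'
from h import *
s=sense();print(s["time_s"],np.round(s["ee_rot"],3).tolist())
for n in ("scene","top"):
    c=cap(n);save(c,n+".png")
    for l in ("weight","case","crank_grip","small_weight","stamp","acid_bottle","loupe"):
        for r in masks_of(l,c)[:2]:
            P=pts(c,r["region"])
            print(n,l,round(r["p"],2),np.round(r["xy"]),len(P), np.round(np.median(P,0),3) if len(P) else "", np.round(np.percentile(P,[3,97],axis=0),3).tolist() if len(P) else "")
print(sense()["time_s"])
E
```

```text
0.0 [[0.97, -0.243, -0.0], [-0.243, -0.97, -0.002], [0.0, 0.002, -1.0]]
scene weight 0.4 [245. 222.] 73 [0.531 0.154 0.014] [[0.524, 0.147, 0.0], [0.542, 0.164, 0.028]]
scene case 0.63 [334. 294.] 4048 [ 0.554 -0.275  0.028] [[0.51, -0.384, 0.002], [0.62, -0.131, 0.066]]
scene small_weight 0.63 [331. 285.] 83 [ 0.566 -0.245  0.036] [[0.559, -0.252, 0.027], [0.585, -0.215, 0.049]]
scene stamp 0.56 [321. 218.] 208 [0.706 0.031 0.03 ] [[0.693, 0.015, 0.001], [0.722, 0.046, 0.07]]
scene stamp 0.24 [323. 377.] 437 [ 0.423 -0.454  0.014] [[0.412, -0.481, 0.0], [0.438, -0.424, 0.019]]
scene acid_bottle 0.79 [400. 311.] 418 [ 0.643 -0.402  0.037] [[0.634, -0.411, 0.002], [0.687, -0.374, 0.078]]
scene loupe 0.68 [323. 378.] 437 [ 0.423 -0.453  0.014] [[0.412, -0.481, 0.001], [0.437, -0.423, 0.019]]
scene loupe 0.48 [333. 296.] 4244 [ 0.554 -0.273  0.028] [[0.51, -0.384, -0.001], [0.624, -0.124, 0.066]]
top weight 0.62 [195. 282.] 95 [0.537 0.157 0.021] [[0.528, 0.149, 0.004], [0.548, 0.169, 0.035]]
top weight 0.3 [340. 271.] 300 [ 0.549 -0.165  0.065] [[0.529, -0.195, 0.053], [0.57, -0.142, 0.125]]
top case 0.68 [375. 266.] 5032 [ 0.568 -0.247  0.03 ] [[0.519, -0.374, 0.022], [0.62, -0.117, 0.065]]
top crank_grip 0.62 [351. 275.] 9 [ 0.531 -0.187  0.121] [[0.529, -0.19, 0.106], [0.533, -0.185, 0.124]]
top small_weight 0.59 [377. 259.] 66 [ 0.569 -0.244  0.04 ] [[0.563, -0.254, 0.026], [0.579, -0.237, 0.051]]
top stamp 0.59 [245. 204.] 318 [0.71  0.034 0.022] [[0.697, 0.016, 0.004], [0.726, 0.059, 0.074]]
top acid_bottle 0.46 [439. 220.] 212 [ 0.647 -0.391  0.046] [[0.638, -0.405, 0.005], [0.661, -0.382, 0.08]]
top loupe 0.76 [474. 324.] 269 [ 0.429 -0.45   0.016] [[0.417, -0.479, 0.002], [0.44, -0.424, 0.021]]
top loupe 0.47 [382. 264.] 5359 [ 0.569 -0.246  0.03 ] [[0.518, -0.376, 0.009], [0.623, -0.115, 0.065]]
0.8
```

Run:
```python
import cv2,numpy as np
a=cv2.imread("pics/top.png")[180:360,160:520];cv2.imwrite("pics/a.png",cv2.resize(a,None,fx=2.2,fy=2.2,interpolation=cv2.INTER_CUBIC))
from h import *
c=cap("top")
m=masks_of("case",c)[0]["region"]
P=pts(c);P=P[(abs(P[:,2]-.03)<.005)&(P[:,0]>.45)&(P[:,0]<.68)&(P[:,1]>-.42)&(P[:,1]<-.08)]
print(len(P),cv2.minAreaRect(P[:,:2].astype(np.float32)*1000))
Q=pts(c);Q=Q[(Q[:,2]>.04)&(Q[:,0]>.47)&(Q[:,0]<.63)&(Q[:,1]>-.3)&(Q[:,1]<-.08)]
for lo,hi in((.05,.056),(.056,.07),(.07,.09),(.1,.13)):
    q=Q[(Q[:,2]>lo)&(Q[:,2]<hi)];print(lo,len(q),q.mean(0),q.min(0),q.max(0))
```

```text
4283 ((575.4563598632812, -257.9128723144531), (110.55640411376953, 309.47052001953125), 12.097823143005371)
0.05 150 [ 0.55819461 -0.15265058  0.05346973] [ 0.53602048 -0.25030923  0.05002686] [ 0.57780345 -0.13109415  0.05582768]
0.056 208 [ 0.54975771 -0.16269709  0.06357162] [ 0.52738032 -0.19827986  0.05603347] [ 0.57289795 -0.13537695  0.06928982]
0.07 38 [ 0.55335543 -0.15626152  0.0825221 ] [ 0.52914873 -0.19276394  0.07108955] [ 0.56252497 -0.1460488   0.08936965]
0.1 49 [ 0.53544556 -0.19095885  0.12268223] [ 0.52912732 -0.19758729  0.10364046] [ 0.54327799 -0.18462358  0.12836905]
```

View pics/a.png

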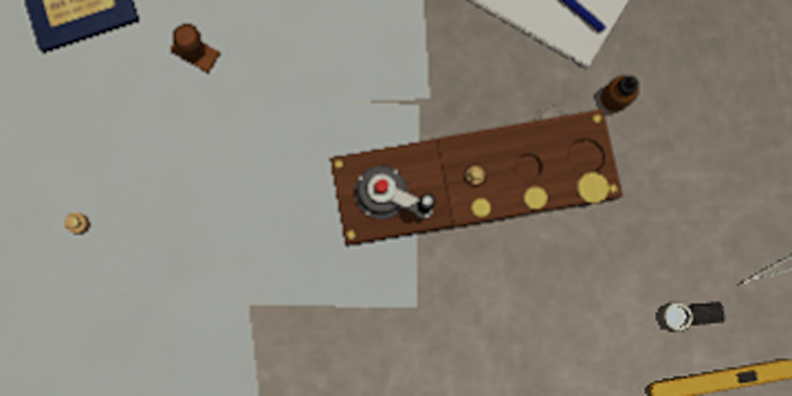

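Call:
{"op": "drive_tool", "data": {
  "rows": [
    [100, 26, -30, -4, 0, 0, -0.08],
    [100, 26, -30, -4, 0, 0, -0.08],
    [100, 26, -30, -4, 0, 0, -0.08],
    [100, 26, -30, -4, 0, 0, -0.08],
    [100, 26, -30, -4, 0, 0, -0.08]
  ]
}}

```text
time_s: 1.32
tcp_pos: [0.2822, 0.4549, 0.2216]
ee_rot: [[0.797, -0.604, 0.0], [-0.604, -0.797, 0.0], [-0.0, -0.001, -1.0]]
wrist_force: [1.2, 0.5, 0.6]
gripper_width: 1.003
gripper_force: 0.0
```

Call:
{"op": "drive_tool", "data": {
  "rows": [
    [100, 26, -30, -4, 0, 0, -0.08],
    [100, 26, -30, -4, 0, 0, -0.08],
    [100, 26, -30, -4, 0, 0, -0.08],
    [100, 26, -30, -4, 0, 0, -0.08],
    [100, 26, -30, -4, 0, 0, -0.08]
  ]
}}

```text
time_s: 1.73
tcp_pos: [0.4124, 0.3048, 0.2018]
ee_rot: [[0.499, -0.867, 0.001], [-0.867, -0.499, 0.001], [-0.0, -0.001, -1.0]]
wrist_force: [0.6, 0.9, -0.0]
gripper_width: 0.999
gripper_force: 0.0
```

Call:
{"op": "drive_tool", "data": {
  "rows": [
    [60, 26, -30, -4, 0, 0, -0.08],
    [60, 26, -30, -4, 0, 0, -0.08],
    [60, 26, -30, -4, 0, 0, -0.08],
    [60, 24, -30, -4, 0, 0, -0.08],
    [60, 0, 0, 0, 0, 0, 0]
  ]
}}

```text
time_s: 2.15
tcp_pos: [0.516, 0.1818, 0.1846]
ee_rot: [[0.195, -0.981, -0.001], [-0.981, -0.195, -0.002], [0.001, 0.001, -1.0]]
wrist_force: [0.0, 1.0, 0.2]
gripper_width: 0.708
gripper_force: 0.0
```

```bash
cat > m.py <<'E'
from h import *
import sys
c=cap("wrist");save(c,sys.argv[1]+".png");s=c["s"];print(s["time_s"],np.round(s["tcp_pos"],4),np.round(s["ee_rot"],3).tolist(),np.round(s["joints"],1),s["gripper_width"])
for l in sys.argv[2:]:
    for r in masks_of(l,c)[:2]:
        P=pts(c,r["region"])
        print(l,round(r["p"],2),np.round(r["xy"]),len(P))
        if len(P):
            t=P[P[:,2]>np.percentile(P[:,2],97)-.004]
            print("  med",np.round(np.median(P,0),4),"3-97",np.round(np.percentile(P,[3,97],axis=0),4).tolist(),"top",cv2.minEnclosingCircle(t[:,:2].astype(np.float32)*1000),t[:,2].mean())
E
python3 m.py w1 weight
```

```text
2.15 [0.516  0.1818 0.1846] [[0.195, -0.981, -0.001], [-0.981, -0.195, -0.002], [0.001, 0.001, -1.0]] [ 36.4  17.4 -15.3   0.1 -57.4 -25.2] 0.7077096953747488
weight 0.58 [302. 191.] 690
  med [0.5361 0.1571 0.021 ] 3-97 [[0.5269, 0.1489, 0.0024], [0.5456, 0.1689, 0.0325]] top ((536.2887573242188, 159.5516815185547), 6.678409576416016) 0.03131827289488914
```

Call:
{"op": "drive_tool", "data": {
  "rows": [
    [60, 20, -23, -10, 0, 0, -0.04],
    [60, 0, 0, -35, 0, 0, 0],
    [60, 0, 0, -35, 0, 0, 0],
    [60, 0, 0, -20, 0, 0, 0],
    [60, 0, 0, 0, 0, 0, 0]
  ]
}}

```text
time_s: 2.67
tcp_pos: [0.53, 0.1628, 0.0813]
ee_rot: [[0.166, -0.986, -0.009], [-0.986, -0.166, -0.004], [0.003, 0.009, -1.0]]
wrist_force: [-0.1, -0.2, -0.9]
gripper_width: 0.601
gripper_force: 0.0
```

```bash
python3 m.py w2 weight
```

```text
2.6667 [0.53   0.1628 0.0813] [[0.166, -0.986, -0.009], [-0.986, -0.166, -0.004], [0.003, 0.009, -1.0]] [ 33.8  25.2 -20.7  -0.1 -44.6 -24.2] 0.6005238481652239
weight 0.94 [309. 257.] 1526
  med [0.5369 0.1558 0.0208] 3-97 [[0.5268, 0.149, 0.0022], [0.5463, 0.1681, 0.0324]] top ((536.4063720703125, 159.4716033935547), 6.704771518707275) 0.03135782519342871
```

View pics/w2.png

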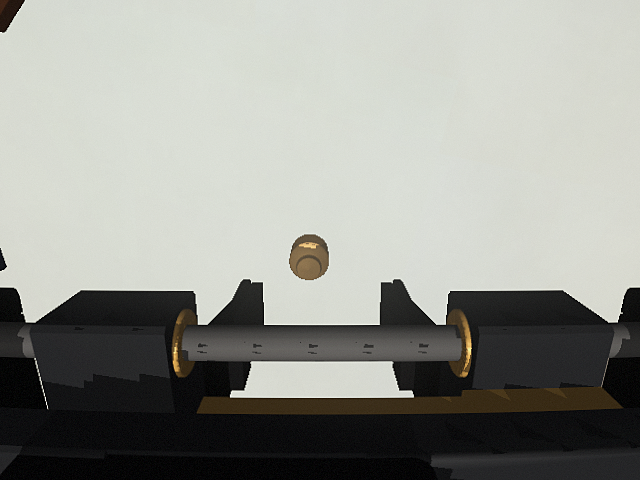

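Call:
{"op": "drive_tool", "data": {
  "rows": [
    [60, 6, -3, -10, 0.004, -0.009, 0],
    [60, 0, 0, -10, 0, 0, 0],
    [60, 0, 0, -10, 0, 0, 0],
    [60, 0, 0, -10, 0, 0, 0],
    [60, 0, 0, 0, 0, 0, 0]
  ]
}}

```text
time_s: 3.18
tcp_pos: [0.5381, 0.16, 0.0439]
ee_rot: [[0.165, -0.986, 0.006], [-0.986, -0.165, 0.002], [-0.001, -0.006, -1.0]]
wrist_force: [0.0, -0.8, 0.1]
gripper_width: 0.599
gripper_force: 0.0
```

Call:
{"op": "drive_tool", "data": {
  "rows": [
    [60, 0, 0, -8, 0, 0, 0],
    [60, 0, 0, -7, 0, 0, 0],
    [60, 0, 0, 0, 0, 0, 0],
    [60, 0, 0, 0, 0, 0, 0]
  ]
}}

```text
time_s: 3.52
tcp_pos: [0.5392, 0.1602, 0.0301]
ee_rot: [[0.165, -0.986, 0.008], [-0.986, -0.165, 0.003], [-0.002, -0.009, -1.0]]
wrist_force: [0.2, 0.7, -0.1]
gripper_width: 0.601
gripper_force: 0.0
```

Call:
{"op": "drive_tool", "data": {
  "rows": [
    [60, -3, -1, -1, -0.003, 0.008, 0],
    [60, 0, 0, 0, 0, 0, 0],
    [10, 0, 0, 0, 0, 0, 0],
    [10, 0, 0, 0, 0, 0, 0],
    [10, 0, 0, 0, 0, 0, 0]
  ]
}}

```text
time_s: 3.93
tcp_pos: [0.5366, 0.1594, 0.0298]
ee_rot: [[0.165, -0.986, 0.001], [-0.986, -0.165, 0.001], [-0.001, -0.002, -1.0]]
wrist_force: [0.0, 0.3, -0.0]
gripper_width: 0.452
gripper_force: 0.0
```

Call:
{"op": "drive_tool", "data": {
  "rows": [
    [5, 0, 0, 0, 0, 0, 0],
    [5, 0, 0, 0, 0, 0, 0],
    [5, 0, 0, 0, 0, 0, 0],
    [5, 0, 0, 0, 0, 0, 0]
  ]
}}

```text
time_s: 4.27
tcp_pos: [0.5365, 0.1594, 0.0296]
ee_rot: [[0.165, -0.986, 0.001], [-0.986, -0.165, 0.001], [-0.001, -0.001, -1.0]]
wrist_force: [-0.9, -0.7, -0.3]
gripper_width: 0.228
gripper_force: 30.0
```

Call:
{"op": "drive_tool", "data": {
  "rows": [
    [5, 0, 0, 20, 0, 0, 0],
    [5, 0, -5, 37, 0, 0, 0],
    [5, 2, -15, 37, 0, 0, 0],
    [5, 3, -25, 31, 0, 0, 0],
    [5, 5, -38, 13, 0, 0, 0]
  ]
}}

```text
time_s: 4.68
tcp_pos: [0.5488, 0.0779, 0.1726]
ee_rot: [[0.17, -0.985, 0.01], [-0.985, -0.17, 0.004], [-0.002, -0.01, -1.0]]
wrist_force: [1.9, -0.3, -0.6]
gripper_width: 0.229
gripper_force: 30.0
```

Call:
{"op": "drive_tool", "data": {
  "rows": [
    [5, 5, -40, 5, 0, 0, 0],
    [5, 5, -40, 5, 0, 0, 0],
    [5, 5, -40, 5, 0, 0, 0],
    [5, 5, -40, 5, 0, 0, 0],
    [5, 5, -40, 0, 0, 0, 0]
  ]
}}

```text
time_s: 5.1
tcp_pos: [0.5716, -0.1255, 0.1886]
ee_rot: [[0.166, -0.986, 0.003], [-0.986, -0.166, 0.001], [-0.001, -0.003, -1.0]]
wrist_force: [1.5, -0.3, -0.9]
gripper_width: 0.23
gripper_force: 30.0
```

Call:
{"op": "drive_tool", "data": {
  "rows": [
    [5, 4, -40, 0, 0, 0, 0],
    [5, 3, -30, 0, 0, 0, 0],
    [5, 0, -15, 0, 0, 0, 0],
    [5, 0, 0, 0, 0, 0, 0],
    [5, 0, 0, 0, 0, 0, 0]
  ]
}}

```text
time_s: 5.52
tcp_pos: [0.5778, -0.2093, 0.1868]
ee_rot: [[0.163, -0.987, -0.0], [-0.987, -0.163, 0.002], [-0.002, 0.0, -1.0]]
wrist_force: [-0.1, 1.6, -1.1]
gripper_width: 0.227
gripper_force: 30.0
```

```bash
python3 m.py w3 weight small_weight case
```

```text
5.5167 [ 0.5778 -0.2093  0.1868] [[0.163, -0.987, -0.0], [-0.987, -0.163, 0.002], [-0.002, 0.0, -1.0]] [ -4.9  23.5  -5.5  -0.1 -61.1  14.3] 0.22691367895651718
weight 0.73 [321. 300.] 2301
  med [ 0.5784 -0.2144  0.1777] 3-97 [[0.5682, -0.2199, 0.1601], [0.587, -0.2048, 0.1893]] top ((577.407470703125, -209.42105102539062), 6.7978949546813965) 0.1881657764052759
small_weight 0.76 [342. 180.] 526
  med [ 0.5702 -0.2464  0.04  ] 3-97 [[0.5616, -0.2533, 0.0239], [0.5774, -0.2372, 0.0515]] top ((569.2947998046875, -244.41888427734375), 5.472749710083008) 0.05033170440121109
case 0.62 [344. 132.] 33855
  med [ 0.5736 -0.2812  0.0304] 3-97 [[0.5285, -0.3658, 0.0231], [0.6204, -0.1772, 0.0448]] top ((551.1650390625, -211.097412109375), 40.97100067138672) 0.08982639428996848
```

View pics/w3.png

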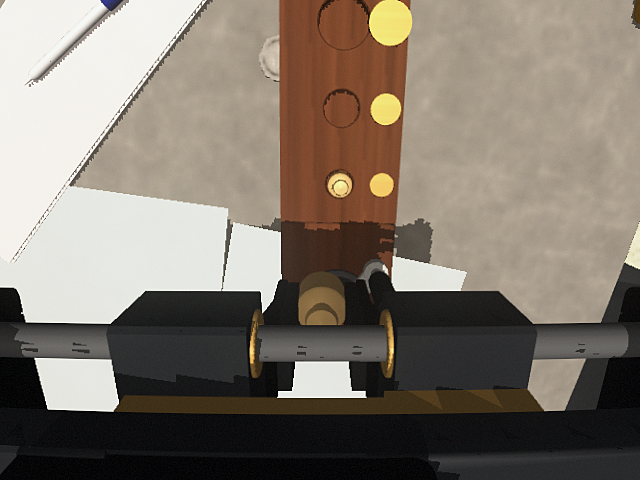

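Run:
```python
from h import *
c=cap("wrist");P=pts(c)
for n,(x,y),r in(("own",(.579,-.30),.024),("big",(.588,-.357),.026)):
    q=P[(np.hypot(P[:,0]-x,P[:,1]-y)<r)&(P[:,2]<.0265)&(P[:,2]>.02)];print(n,len(q),cv2.minEnclosingCircle(q[:,:2].astype(np.float32)*1000),q.mean(0))
C=P[(abs(P[:,2]-.03)<.002)&(P[:,1]<-.22)&(P[:,1]>-.37)&(abs(P[:,0]-.57)<.08)]
# edges of case top: per y-bin extents
R=[]
for y in np.arange(-.35,-.23,.005):
    q=C[abs(C[:,1]-y)<.0015]
    if len(q)>20:R.append((y,*np.percentile(q[:,0],[.5,99.5])))
R=np.array(R);print([np.polyfit(R[:,0],R[:,i],1) for i in(1,2)])
# rim pixel colour: dark circle fit from image of well: hough
g=cv2.cvtColor(c["frame"],cv2.COLOR_RGB2GRAY)
crop=g[60:160,300:400];print(cv2.HoughCircles(cv2.resize(crop,None,fx=4,fy=4,interpolation=cv2.INTER_CUBIC),cv2.HOUGH_GRADIENT,1,100,param1=80,param2=25,minRadius=50,maxRadius=100))
```

```text
own 1018 ((576.7901000976562, -298.849365234375), 13.168915748596191) [ 0.57681171 -0.29883483  0.02349649]
big 1980 ((585.2398681640625, -356.6859436035156), 17.965688705444336) [ 0.58512864 -0.35601998  0.02349592]
[array([-0.14570466,  0.48861273]), array([-0.14753631,  0.57810124])]
[[[352.5 189.5  63.2]
  [173.5 192.5  71.8]]]
```

Call:
{"op": "drive_tool", "data": {
  "rows": [
    [5, -1, -30, -10, 0, 0, 0],
    [5, 0, -35, -20, 0, 0, 0],
    [5, 0, -24, -30, 0, 0, 0],
    [5, 0, 0, -35, 0, 0, 0],
    [5, 0, 0, 0, 0, 0, 0]
  ]
}}

```text
time_s: 6.18
tcp_pos: [0.5726, -0.2962, 0.085]
ee_rot: [[0.162, -0.987, -0.013], [-0.987, -0.162, 0.007], [-0.009, 0.011, -1.0]]
wrist_force: [-1.3, 0.5, -2.5]
gripper_width: 0.23
gripper_force: 30.0
```

Call:
{"op": "drive_tool", "data": {
  "rows": [
    [5, 0, 0, -18, 0, 0, 0],
    [5, 0, 0, 0, 0, 0, 0],
    [5, 0, 0, 0, 0, 0, 0]
  ]
}}

```text
time_s: 6.43
tcp_pos: [0.5778, -0.2966, 0.0754]
ee_rot: [[0.167, -0.986, 0.0], [-0.986, -0.167, 0.001], [-0.001, -0.001, -1.0]]
wrist_force: [-0.2, 1.0, -0.7]
gripper_width: 0.228
gripper_force: 30.0
```

```bash
python3 m.py w4 weight small_weight
```

```text
6.4333 [ 0.5778 -0.2966  0.0754] [[0.167, -0.986, 0.0], [-0.986, -0.167, 0.001], [-0.001, -0.001, -1.0]] [-13.   32.9  -7.2  -0.1 -49.9  22.6] 0.22804556768686762
weight 0.6 [321. 300.] 2266
  med [ 0.5784 -0.3018  0.0663] 3-97 [[0.5683, -0.3071, 0.0492], [0.5869, -0.2929, 0.0779]] top ((580.2628173828125, -311.3045349121094), 17.623058319091797) 0.0768988686027291
small_weight 0.85 [319. 376.] 1004
  med [ 0.5702 -0.2473  0.0401] 3-97 [[0.5619, -0.2524, 0.0344], [0.5776, -0.2407, 0.0514]] top ((569.7022094726562, -244.6930694580078), 5.524122714996338) 0.05017417975102085
small_weight 0.28 [631.  61.] 700
  med [ 0.4387 -0.4312  0.0075] 3-97 [[0.4312, -0.4435, 0.0022], [0.4406, -0.4228, 0.0138]] top ((436.00897216796875, -432.58258056640625), 9.744340896606445) 0.011849221287695314
```

View pics/w4.png

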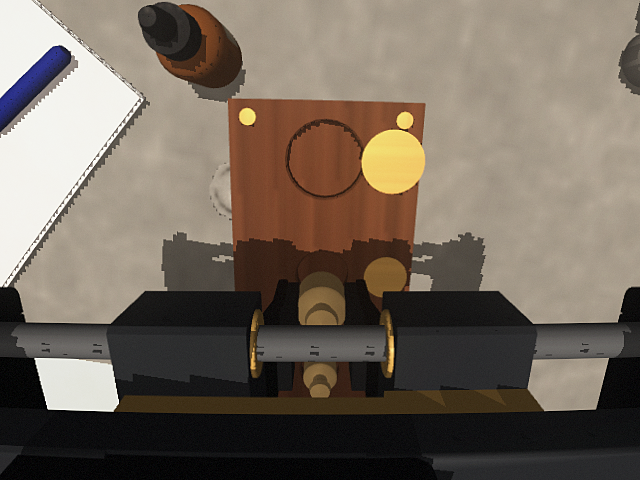

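Call:
{"op": "drive_tool", "data": {
  "rows": [
    [5, 0, -2, -4, 0, 0, 0],
    [5, 0, 0, -3, 0, 0, 0],
    [5, 0, 0, 0, 0, 0, 0],
    [5, 0, 0, 0, 0, 0, 0]
  ]
}}

```text
time_s: 6.92
tcp_pos: [0.5772, -0.2996, 0.0674]
ee_rot: [[0.165, -0.986, 0.001], [-0.986, -0.165, 0.001], [-0.001, -0.001, -1.0]]
wrist_force: [-0.1, -0.8, -0.8]
gripper_width: 0.228
gripper_force: 30.0
```

Call:
{"op": "drive_tool", "data": {
  "rows": [
    [5, 0, 0.6, -4, 0, 0, 0],
    [5, 0, 0, -3, 0, 0, 0],
    [5, 0, 0, -3, 0, 0, 0],
    [5, 0, 0, 0, 0, 0, 0]
  ]
}}

```text
time_s: 7.25
tcp_pos: [0.5769, -0.2988, 0.0565]
ee_rot: [[0.165, -0.986, -0.001], [-0.986, -0.165, 0.002], [-0.002, 0.001, -1.0]]
wrist_force: [0.8, 0.3, -1.4]
gripper_width: 0.227
gripper_force: 30.0
```

Call:
{"op": "drive_tool", "data": {
  "rows": [
    [5, 0, 0, -2, 0, 0, 0],
    [5, 0, 0, -1.5, 0, 0, 0],
    [5, 0, 0, 0, 0, 0, 0]
  ]
}}

```text
time_s: 7.5
tcp_pos: [0.5772, -0.299, 0.0536]
ee_rot: [[0.165, -0.986, 0.0], [-0.986, -0.165, 0.001], [-0.001, -0.001, -1.0]]
wrist_force: [0.2, -0.5, -1.2]
gripper_width: 0.233
gripper_force: 30.0
```

Call:
{"op": "drive_tool", "data": {
  "rows": [
    [5, 0, 0, -0.8, 0, 0, 0],
    [5, 0, 0, 0, 0, 0, 0],
    [30, 0, 0, 0, 0, 0, 0],
    [50, 0, 0, 0, 0, 0, 0],
    [50, 0, 0, 0, 0, 0, 0]
  ]
}}

```text
time_s: 7.92
tcp_pos: [0.5777, -0.2992, 0.0536]
ee_rot: [[0.165, -0.986, 0.002], [-0.986, -0.165, 0.001], [-0.0, -0.002, -1.0]]
wrist_force: [0.2, -0.2, 0.3]
gripper_width: 0.367
gripper_force: 0.0
```

Call:
{"op": "drive_tool", "data": {
  "rows": [
    [50, 0, 0, 0, 0, 0, 0],
    [50, 0, 0, 20, 0, 0, 0],
    [50, 0, 0, 35, 0, 0, 0],
    [50, 0, 0, 35, 0, 0, 0],
    [50, 0, 0, 30, 0, 0, 0]
  ]
}}

```text
time_s: 8.33
tcp_pos: [0.5778, -0.2993, 0.1757]
ee_rot: [[0.166, -0.986, 0.002], [-0.986, -0.166, 0.0], [0.0, -0.002, -1.0]]
wrist_force: [-0.1, -0.3, 0.6]
gripper_width: 0.495
gripper_force: 0.0
```

Call:
{"op": "drive_tool", "data": {
  "rows": [
    [50, 0, 35, 15, 0, 0, 0],
    [50, -5, 35, 0, 0, 0, 0],
    [50, -5, 20, 0, 0, 0, 0],
    [50, 0, 0, 0, 0, 0, 0]
  ]
}}

```text
time_s: 8.67
tcp_pos: [0.5668, -0.2059, 0.1894]
ee_rot: [[0.169, -0.986, 0.002], [-0.986, -0.169, 0.002], [-0.002, -0.002, -1.0]]
wrist_force: [-1.4, -0.0, -1.5]
gripper_width: 0.498
gripper_force: 0.0
```

```bash
python3 m.py w5 weight small_weight crank_grip
python3 - <<'E'
from h import *
for n in("top","scene"):
    c=cap(n);P=pts(c);Q=P[(np.hypot(P[:,0]-.553,P[:,1]+.155)<.075)]
    for lo,hi in((.05,.0555),(.0555,.07),(.075,.095),(.1,.132)):
        q=Q[(Q[:,2]>lo)&(Q[:,2]<hi)];print(n,lo,len(q),q.mean(0),q[:,2].max(),cv2.minEnclosingCircle(q[:,:2].astype(np.float32)*1000))
    H=cv2.cvtColor(c["frame"],cv2.COLOR_RGB2HSV)
    m=((H[...,0]<8)|(H[...,0]>172))&(H[...,1]>170)&(H[...,2]>100)
    q=pts(c,m);q=q[np.hypot(q[:,0]-.553,q[:,1]+.155)<.05];print("red",len(q),q.mean(0) if len(q) else"")
E
```

```text
8.6667 [ 0.5668 -0.2059  0.1894] [[0.169, -0.986, 0.002], [-0.986, -0.169, 0.002], [-0.002, -0.002, -1.0]] [ -4.7  22.2  -7.1  -0.1 -60.6  14.4] 0.4983177866760732
weight 0.94 [331. 100.] 827
  med [ 0.5765 -0.298   0.0444] 3-97 [[0.5669, -0.3079, 0.0411], [0.5862, -0.2888, 0.0557]] top ((576.5956420898438, -298.6354064941406), 6.766481399536133) 0.054457392627946855
weight 0.3 [324. 153.] 36765
  med [ 0.5705 -0.2617  0.0306] 3-97 [[0.527, -0.3609, 0.0236], [0.6191, -0.1391, 0.0672]] top ((553.365234375, -178.00827026367188), 40.657161712646484) 0.08041651443509418
small_weight 0.97 [326. 175.] 476
  med [ 0.5696 -0.2459  0.0402] 3-97 [[0.5618, -0.253, 0.0344], [0.577, -0.2371, 0.0516]] top ((569.3110961914062, -244.5262451171875), 5.512426853179932) 0.05042828059030875
small_weight 0.28 [330. 153.] 36893
  med [ 0.5705 -0.2618  0.0306] 3-97 [[0.5269, -0.361, 0.0235], [0.6193, -0.1392, 0.0676]] top ((559.8690795898438, -188.829833984375), 50.82720184326172) 0.08176771969818794
crank_grip 0.62 [364. 279.] 674
  med [ 0.5386 -0.1951  0.1069] 3-97 [[0.5298, -0.1975, 0.0816], [0.5419, -
[... 734 characters left out ...]
 pts
    n=cv2.undistortPoints(np.c_[u,v].astype(np.float64)[:,None],K,np.array(c["distortion"],float))[:,0]
      ~~~~~~~~~~~~~~~~~~~^^^^^^^^^^^^^^^^^^^^^^^^^^^^^^^^^^^^^^^^^^^^^^^^^^^^^^^^^^^^^^^^^^^^^^^^^
cv2.error: OpenCV(4.12.0) /io/opencv/modules/calib3d/src/undistort.dispatch.cpp:347: error: (-215:Assertion failed) CV_IS_MAT(_src) && CV_IS_MAT(_dst) && (_src->rows == 1 || _src->cols == 1) && (_dst->rows == 1 || _dst->cols == 1) && _src->cols + _src->rows - 1 == _dst->rows + _dst->cols - 1 && (CV_MAT_TYPE(_src->type) == CV_32FC2 || CV_MAT_TYPE(_src->type) == CV_64FC2) && (CV_MAT_TYPE(_dst->type) == CV_32FC2 || CV_MAT_TYPE(_dst->type) == CV_64FC2) in function 'cvUndistortPointsInternal'
```

View pics/w5.png

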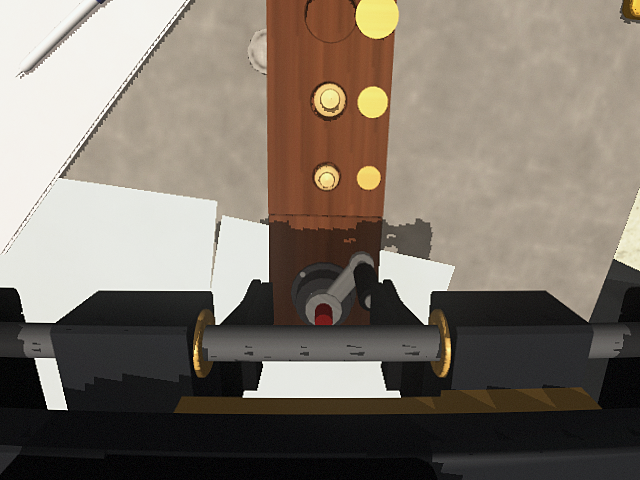

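Call:
{"op": "drive_tool", "data": {
  "rows": [
    [50, -3, 38, 5, 0, 0, 0],
    [50, -3, 38, 5, 0, 0, 0],
    [50, -3, 38, 0, 0, 0, 0],
    [50, 0, 25, 0, 0, 0, 0],
    [50, 0, 0, 0, 0, 0, 0]
  ]
}}

```text
time_s: 9.33
tcp_pos: [0.5588, -0.0673, 0.1983]
ee_rot: [[0.168, -0.986, 0.001], [-0.986, -0.168, 0.002], [-0.001, -0.002, -1.0]]
wrist_force: [-0.9, 0.4, 0.0]
gripper_width: 0.5
gripper_force: 0.0
```

```bash
cat > b.py <<'E'
from h import *
c=cap("wrist");save(c,"w6.png");s=c["s"];print(s["time_s"],np.round(s["tcp_pos"],4),np.round(s["ee_rot"],3).tolist())
P=pts(c)
H=cv2.cvtColor(c["frame"],cv2.COLOR_RGB2HSV)
m=((H[...,0]<6)|(H[...,0]>174))&(H[...,1]>170)&(H[...,2]>100)
q=pts(c,m);q=q[np.hypot(q[:,0]-.553,q[:,1]+.155)<.05];print("red",len(q),q.mean(0),q[:,2].max())
t=q[q[:,2]>q[:,2].max()-.003];b=cv2.minEnclosingCircle(t[:,:2].astype(np.float32)*1000);print(b)
Q=P[np.hypot(P[:,0]-.553,P[:,1]+.155)<.075]
for lo,hi in((.0525,.0555),(.0555,.07),(.1,.122),(.122,.13)):
    q=Q[(Q[:,2]>lo)&(Q[:,2]<hi)]
    if len(q):print(lo,len(q),q.mean(0),cv2.minEnclosingCircle(q[:,:2].astype(np.float32)*1000))
for r in masks_of("crank_grip",c)[:1]:
    p=pts(c,r["region"]);p=p[p[:,2]>.075];t=p[p[:,2]>p[:,2].max()-.004];print(r["p"],r["xy"],np.median(p,0),cv2.minEnclosingCircle(t[:,:2].astype(np.float32)*1000),p[:,2].max())
E
python3 b.py
```

```text
9.3333 [ 0.5588 -0.0673  0.1983] [[0.168, -0.986, 0.001], [-0.986, -0.168, 0.002], [-0.001, -0.002, -1.0]]
red 205 [ 0.55492578 -0.14923428  0.08357209] 0.08525426212029147
((555.5205078125, -149.8587646484375), 6.127172946929932)
0.0525 1412 [ 0.55726991 -0.14761034  0.05438216] ((555.3216552734375, -150.07257080078125), 22.08059310913086)
0.0555 2170 [ 0.54952725 -0.16196865  0.06446069] ((551.1334228515625, -163.71548461914062), 35.22199249267578)
0.1 270 [ 0.537873   -0.18514475  0.11161893] ((535.5123291015625, -188.28732299804688), 7.208531856536865)
0.122 687 [ 0.534766   -0.18946465  0.12499065] ((534.3246459960938, -189.69105529785156), 7.577887058258057)
0.72 [400.0, 51.8] [ 0.53715414 -0.18611436  0.12278878] ((534.5252685546875, -189.81494140625), 7.418716907501221) 0.12739904410597364
```

View pics/w6.png

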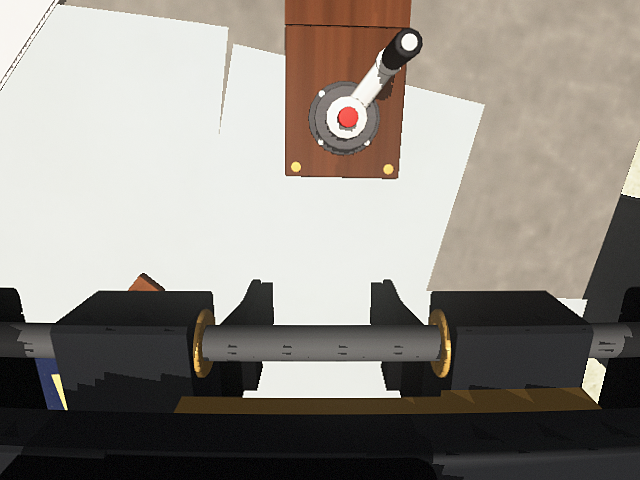

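Call:
{"op": "drive_tool", "data": {
  "rows": [
    [50, -7, -34, 0, 0, 0, 0],
    [50, -7, -34, 0, 0, 0, 0],
    [50, -7, -34, -10, 0, 0, 0],
    [50, -3, -20, -25, 0, 0, 0],
    [50, 0, 0, 0, 0, 0, 0]
  ]
}}

```text
time_s: 9.85
tcp_pos: [0.5306, -0.1963, 0.1587]
ee_rot: [[0.157, -0.988, -0.007], [-0.988, -0.157, 0.003], [-0.004, 0.007, -1.0]]
wrist_force: [-1.6, 0.6, -0.9]
gripper_width: 0.504
gripper_force: 0.0
```

Call:
{"op": "drive_tool", "data": {
  "rows": [
    [50, 0, 0, 0, 0, 0, 0],
    [50, 0, 0, 0, 0, 0, 0]
  ]
}}

```text
time_s: 10.02
tcp_pos: [0.5348, -0.1932, 0.1635]
ee_rot: [[0.164, -0.987, 0.001], [-0.987, -0.164, 0.0], [-0.0, -0.001, -1.0]]
wrist_force: [0.4, -0.8, 0.4]
gripper_width: 0.501
gripper_force: 0.0
```

Call:
{"op": "drive_tool", "data": {
  "rows": [
    [50, 0, 3, -14, 0, 0, 0],
    [50, 0, 0, -20, 0, 0, 0],
    [50, 0, 0, -17, 0, 0, 0],
    [50, 0, 0, -5, 0, 0, 0],
    [50, 0, 0, 0, 0, 0, 0]
  ]
}}

```text
time_s: 10.43
tcp_pos: [0.5345, -0.1885, 0.1068]
ee_rot: [[0.166, -0.986, -0.0], [-0.986, -0.166, 0.001], [-0.001, 0.0, -1.0]]
wrist_force: [0.3, 0.4, 0.2]
gripper_width: 0.501
gripper_force: 0.0
```

Call:
{"op": "drive_tool", "data": {
  "rows": [
    [5, 0, 0, 0, 0, 0, 0],
    [5, 0, 0, 0, 0, 0, 0],
    [5, 0, 0, 0, 0, 0, 0],
    [5, 0, 0, 0, 0, 0, 0],
    [5, 0, 0, 0, 0, 0, 0]
  ]
}}

```text
time_s: 10.85
tcp_pos: [0.5348, -0.1891, 0.108]
ee_rot: [[0.165, -0.986, 0.002], [-0.986, -0.165, 0.001], [-0.0, -0.003, -1.0]]
wrist_force: [1.0, -0.1, 0.4]
gripper_width: 0.205
gripper_force: 0.0
```

Compute the circle waypoints meanwhile.

Call:
{"op": "drive_tool", "data": {
  "rows": [
    [5, 0, 0, 0, 0, 0, 0],
    [5, 0, 0, 0, 0, 0, 0]
  ]
}}

```text
time_s: 11.02
tcp_pos: [0.5348, -0.1891, 0.1078]
ee_rot: [[0.165, -0.986, 0.002], [-0.986, -0.165, 0.001], [-0.001, -0.002, -1.0]]
wrist_force: [-0.4, 0.9, 2.7]
gripper_width: 0.156
gripper_force: 30.0
```

```bash
cat > way.py <<'E'
import numpy as np,sys
from station import sense
a0,a1,n=map(float,sys.argv[1:4]);B=np.array([555.4,-150.0]);s=sense()
p=np.array(s["tcp_pos"])*1e3;d=p[:2]-B;a=np.degrees(np.arctan2(d[1],d[0]));c=np.radians(8.34-a)
print(s["time_s"],"r",np.hypot(*d),"a",a,"crank",c,"mod",c%(2*np.pi),"z",p[2],"grip",s["gripper_force"],s["gripper_width"],np.round(s["wrist_force"],1))
t=np.radians(np.linspace(a0,a1,int(n)+1));W=B+45*np.c_[np.cos(t),np.sin(t)]
R=np.round(np.diff(W,axis=0),1)
for i in range(0,len(R),5):print(R[i:i+5].tolist())
E
python3 way.py -117.8 22.7 20
```

```text
11.0167 r 44.17449794696319 a -117.85737190700438 crank 2.2025596471410216 mod 2.2025596471410216 z 107.77214433802405 grip 30.00040498911403 0.1562308811928896 [-0.4  0.9  2.7]
[[5.0, -2.3], [5.3, -1.6], [5.4, -1.0], [5.5, -0.3], [5.5, 0.4]]
[[5.4, 1.0], [5.2, 1.7], [5.0, 2.3], [4.7, 2.9], [4.3, 3.5]]
[[3.8, 4.0], [3.3, 4.4], [2.8, 4.8], [2.2, 5.1], [1.5, 5.3]]
[[0.9, 5.4], [0.2, 5.5], [-0.5, 5.5], [-1.2, 5.4], [-1.8, 5.2]]
```

Call:
{"op": "drive_tool", "data": {
  "rows": [
    [5, 5.0, -2.3, 0, 0, 0, 0],
    [5, 5.3, -1.6, 0, 0, 0, 0],
    [5, 5.4, -1.0, 0, 0, 0, 0],
    [5, 5.5, -0.3, 0, 0, 0, 0],
    [5, 5.5, 0.4, 0, 0, 0, 0]
  ]
}}

```text
time_s: 11.43
tcp_pos: [0.5619, -0.1941, 0.1077]
ee_rot: [[0.165, -0.986, 0.001], [-0.986, -0.165, 0.001], [-0.0, -0.001, -1.0]]
wrist_force: [-2.3, 2.1, 5.3]
gripper_width: 0.161
gripper_force: 30.0
```

Call:
{"op": "drive_tool", "data": {
  "rows": [
    [5, 5.4, 1.0, 0, 0, 0, 0],
    [5, 5.2, 1.7, 0, 0, 0, 0],
    [5, 5.0, 2.3, 0, 0, 0, 0],
    [5, 4.7, 2.9, 0, 0, 0, 0],
    [5, 4.3, 3.5, 0, 0, 0, 0]
  ]
}}

```text
time_s: 11.85
tcp_pos: [0.5864, -0.1828, 0.1077]
ee_rot: [[0.165, -0.986, 0.001], [-0.986, -0.165, 0.0], [-0.0, -0.001, -1.0]]
wrist_force: [-3.5, 0.1, 5.7]
gripper_width: 0.158
gripper_force: 30.0
```

```bash
python3 way.py 0 1 1
```

```text
11.85 r 45.14390960622606 a -46.641871305690906 crank 0.9596146831921 mod 0.9596146831921 z 107.69168379896374 grip 30.000714716152288 0.15785537311562464 [-3.5  0.1  5.7]
[[-0.0, 0.8]]
```

Call:
{"op": "drive_tool", "data": {
  "rows": [
    [5, 3.8, 4.0, 0, 0, 0, 0],
    [5, 3.3, 4.4, 0, 0, 0, 0],
    [5, 2.8, 4.8, 0, 0, 0, 0],
    [5, 2.2, 5.1, 0, 0, 0, 0],
    [5, 1.5, 5.3, 0, 0, 0, 0]
  ]
}}

```text
time_s: 12.27
tcp_pos: [0.6001, -0.1594, 0.1077]
ee_rot: [[0.165, -0.986, 0.001], [-0.986, -0.165, -0.0], [0.0, -0.001, -1.0]]
wrist_force: [-2.2, -3.0, 5.3]
gripper_width: 0.159
gripper_force: 30.0
```

Call:
{"op": "drive_tool", "data": {
  "rows": [
    [5, 0.9, 5.4, 0, 0, 0, 0],
    [5, 0.2, 5.5, 0, 0, 0, 0],
    [5, -0.5, 5.5, 0, 0, 0, 0],
    [5, -1.2, 5.4, 0, 0, 0, 0],
    [5, -1.8, 5.2, 0, 0, 0, 0]
  ]
}}

```text
time_s: 12.68
tcp_pos: [0.5978, -0.1321, 0.1077]
ee_rot: [[0.166, -0.986, 0.002], [-0.986, -0.166, -0.0], [0.0, -0.002, -1.0]]
wrist_force: [-1.1, -2.6, 5.3]
gripper_width: 0.163
gripper_force: 30.0
```

Call:
{"op": "drive_tool", "data": {
  "rows": [
    [5, 0, 0, 0, 0, 0, 0],
    [5, 0, 0, 0, 0, 0, 0],
    [5, 0, 0, 0, 0, 0, 0]
  ]
}}

```text
time_s: 12.93
tcp_pos: [0.5975, -0.1315, 0.1077]
ee_rot: [[0.166, -0.986, 0.002], [-0.986, -0.166, 0.001], [-0.001, -0.002, -1.0]]
wrist_force: [-0.7, 1.0, 5.9]
gripper_width: 0.16
gripper_force: 30.0
```

```bash
cat > red.py <<'E'
from h import *
for n in("top","scene"):
    c=cap(n);H=cv2.cvtColor(c["frame"],cv2.COLOR_RGB2HSV)
    m=((H[...,0]<8)|(H[...,0]>172))&(H[...,1]>150)&(H[...,2]>80)
    if m.any():
        q=pts(c,m);q=q[np.hypot(q[:,0]-.555,q[:,1]+.15)<.03];print(n,len(q),np.round(np.median(q,0),4) if len(q) else"",np.round(np.percentile(q[:,2],[5,95]),4) if len(q) else "")
E
python3 way.py 22.7 -120 24;python3 red.py; python3 -c "
import cv2
from h import *
a=cap('scene')['frame'][180:400,220:440,::-1];b=cap('top')['frame'][200:340,280:420,::-1]
cv2.imwrite('pics/sc.png',np.hstack([cv2.resize(a,(400,400)),cv2.resize(b,(400,400))]))"
```

```text
12.9333 r 45.96910608764061 a 23.780933542213592 crank -0.269495129893258 mod 6.013690177286328 z 107.7186126120978 grip 30.001078227942344 0.16046532157006585 [-0.7  1.   5.9]
[[1.6, -4.4], [1.1, -4.5], [0.6, -4.6], [0.2, -4.7], [-0.3, -4.7]]
[[-0.8, -4.6], [-1.3, -4.5], [-1.7, -4.3], [-2.2, -4.1], [-2.6, -3.9]]
[[-3.0, -3.6], [-3.3, -3.3], [-3.7, -2.9], [-3.9, -2.5], [-4.2, -2.1]]
[[-4.4, -1.6], [-4.5, -1.2], [-4.6, -0.7], [-4.7, -0.2], [-4.7, 0.3]]
[[-4.6, 0.7], [-4.5, 1.2], [-4.4, 1.7], [-4.2, 2.1]]
top 20 [ 0.5582 -0.1505  0.075 ] [0.0727 0.0777]
scene 11 [ 0.5559 -0.1517  0.0728] [0.0689 0.0741]
```

View pics/sc.png

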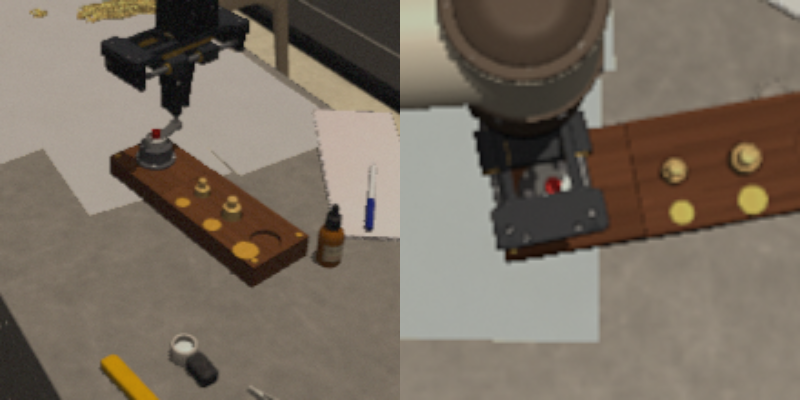

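```bash
python3 way.py 22.7 -337.3 45
```

```text
13.1333 r 45.954114935674205 a 23.66274963698309 crank -0.26743243162412084 mod 6.0157528755554655 z 107.71321480141596 grip 30.00110826396849 0.15933494772367185 [-1.1  0.1  5.6]
[[2.0, -5.9], [1.2, -6.2], [0.3, -6.3], [-0.6, -6.3], [-1.4, -6.1]]
[[-2.3, -5.8], [-3.1, -5.5], [-3.8, -5.0], [-4.5, -4.4], [-5.0, -3.8]]
[[-5.5, -3.0], [-5.9, -2.2], [-6.1, -1.4], [-6.3, -0.5], [-6.3, 0.4]]
[[-6.2, 1.2], [-5.9, 2.1], [-5.6, 2.9], [-5.1, 3.6], [-4.6, 4.3]]
[[-3.9, 4.9], [-3.2, 5.4], [-2.4, 5.8], [-1.6, 6.1], [-0.7, 6.2]]
[[0.1, 6.3], [1.0, 6.2], [1.9, 6.0], [2.7, 5.7], [3.4, 5.2]]
[[4.1, 4.7], [4.8, 4.1], [5.3, 3.4], [5.7, 2.6], [6.0, 1.8]]
[[6.2, 0.9], [6.3, 0.1], [6.2, -0.8], [6.1, -1.7], [5.8, -2.5]]
[[5.4, -3.3], [4.9, -4.0], [4.3, -4.6], [3.6, -5.2], [2.8, -5.6]]
```

Call:
{"op": "drive_tool", "data": {
  "rows": [
    [5, 1.5, -6.0, 0, 0, 0, 0],
    [5, 0.9, -6.2, 0, 0, 0, 0],
    [5, 0.3, -6.3, 0, 0, 0, 0],
    [5, -0.6, -6.3, 0, 0, 0, 0],
    [5, -1.4, -6.1, 0, 0, 0, 0]
  ]
}}

```text
time_s: 13.55
tcp_pos: [0.5989, -0.1633, 0.1078]
ee_rot: [[0.165, -0.986, 0.004], [-0.986, -0.165, 0.001], [-0.0, -0.004, -1.0]]
wrist_force: [1.4, 0.7, 5.4]
gripper_width: 0.161
gripper_force: 30.0
```

Call:
{"op": "drive_tool", "data": {
  "rows": [
    [5, -2.3, -5.8, 0, 0, 0, 0],
    [5, -3.1, -5.5, 0, 0, 0, 0],
    [5, -3.8, -5.0, 0, 0, 0, 0],
    [5, -4.5, -4.4, 0, 0, 0, 0],
    [5, -5.0, -3.8, 0, 0, 0, 0]
  ]
}}

```text
time_s: 13.97
tcp_pos: [0.5797, -0.1879, 0.1077]
ee_rot: [[0.165, -0.986, 0.003], [-0.986, -0.165, 0.001], [-0.0, -0.003, -1.0]]
wrist_force: [0.5, 2.6, 6.2]
gripper_width: 0.161
gripper_force: 30.0
```

Call:
{"op": "drive_tool", "data": {
  "rows": [
    [5, -5.5, -3.0, 0, 0, 0, 0],
    [5, -5.9, -2.2, 0, 0, 0, 0],
    [5, -6.1, -1.4, 0, 0, 0, 0],
    [5, -6.3, -0.5, 0, 0, 0, 0],
    [5, -6.3, 0.4, 0, 0, 0, 0]
  ]
}}

```text
time_s: 14.38
tcp_pos: [0.5499, -0.1942, 0.1077]
ee_rot: [[0.165, -0.986, 0.004], [-0.986, -0.165, 0.001], [-0.0, -0.005, -1.0]]
wrist_force: [2.1, 4.4, 5.2]
gripper_width: 0.159
gripper_force: 30.0
```

```bash
python3 way.py 0 1 1
```

```text
14.3833 r 44.4954393937797 a -97.0701272310324 crank 1.8397537851276489 mod 1.8397537851276489 z 107.69735883939711 grip 30.000816668907646 0.15902715913171162 [2.1 4.4 5.2]
[[-0.0, 0.8]]
```

Call:
{"op": "drive_tool", "data": {
  "rows": [
    [5, -6.2, 1.2, 0, 0, 0, 0],
    [5, -5.9, 2.1, 0, 0, 0, 0],
    [5, -5.6, 2.9, 0, 0, 0, 0],
    [5, -5.1, 3.6, 0, 0, 0, 0],
    [5, -4.6, 4.3, 0, 0, 0, 0]
  ]
}}

```text
time_s: 14.8
tcp_pos: [0.5224, -0.1796, 0.1077]
ee_rot: [[0.166, -0.986, 0.004], [-0.986, -0.166, 0.001], [0.0, -0.004, -1.0]]
wrist_force: [5.2, 3.1, 2.4]
gripper_width: 0.16
gripper_force: 30.0
```

Call:
{"op": "drive_tool", "data": {
  "rows": [
    [5, -3.9, 4.9, 0, 0, 0, 0],
    [5, -3.2, 5.4, 0, 0, 0, 0],
    [5, -2.4, 5.8, 0, 0, 0, 0],
    [5, -1.6, 6.1, 0, 0, 0, 0],
    [5, -0.7, 6.2, 0, 0, 0, 0]
  ]
}}

```text
time_s: 15.22
tcp_pos: [0.5109, -0.1515, 0.1077]
ee_rot: [[0.166, -0.986, 0.005], [-0.986, -0.166, -0.0], [0.001, -0.005, -1.0]]
wrist_force: [5.6, -0.8, 2.6]
gripper_width: 0.163
gripper_force: 30.0
```

Call:
{"op": "drive_tool", "data": {
  "rows": [
    [5, 0.1, 6.3, 0, 0, 0, 0],
    [5, 1.0, 6.2, 0, 0, 0, 0],
    [5, 1.9, 6.0, 0, 0, 0, 0],
    [5, 2.7, 5.7, 0, 0, 0, 0],
    [5, 3.4, 5.2, 0, 0, 0, 0]
  ]
}}

```text
time_s: 15.63
tcp_pos: [0.5194, -0.1228, 0.1077]
ee_rot: [[0.166, -0.986, 0.002], [-0.986, -0.166, -0.001], [0.002, -0.002, -1.0]]
wrist_force: [4.5, -5.5, 3.9]
gripper_width: 0.168
gripper_force: 30.0
```

```bash
python3 way.py 0 1 1
```

```text
15.6333 r 45.11060301122936 a 142.98840422719869 crank -2.350057986320868 mod 3.933127320858718 z 107.66850615776323 grip 30.00037050805986 0.16819446124904663 [ 4.5 -5.5  3.9]
[[-0.0, 0.8]]
```

Call:
{"op": "drive_tool", "data": {
  "rows": [
    [5, 4.1, 4.7, 0, 0, 0, 0],
    [5, 4.8, 4.1, 0, 0, 0, 0],
    [5, 5.3, 3.4, 0, 0, 0, 0],
    [5, 5.7, 2.6, 0, 0, 0, 0],
    [5, 6.0, 1.8, 0, 0, 0, 0]
  ]
}}

```text
time_s: 16.05
tcp_pos: [0.5429, -0.1062, 0.1076]
ee_rot: [[0.165, -0.986, -0.003], [-0.986, -0.165, -0.001], [0.0, 0.003, -1.0]]
wrist_force: [-0.9, -0.7, 8.9]
gripper_width: 0.165
gripper_force: 30.0
```

Call:
{"op": "drive_tool", "data": {
  "rows": [
    [5, 6.2, 0.9, 0, 0, 0, 0],
    [5, 6.3, 0.1, 0, 0, 0, 0],
    [5, 6.2, -0.8, 0, 0, 0, 0],
    [5, 6.1, -1.7, 0, 0, 0, 0],
    [5, 5.8, -2.5, 0, 0, 0, 0]
  ]
}}

```text
time_s: 16.47
tcp_pos: [0.5748, -0.1086, 0.1077]
ee_rot: [[0.166, -0.986, 0.0], [-0.986, -0.166, 0.002], [-0.002, -0.0, -1.0]]
wrist_force: [0.5, 4.7, 7.1]
gripper_width: 0.16
gripper_force: 30.0
```

Call:
{"op": "drive_tool", "data": {
  "rows": [
    [5, 5.4, -3.3, 0, 0, 0, 0],
    [5, 4.9, -4.0, 0, 0, 0, 0],
    [5, 4.3, -4.6, 0, 0, 0, 0],
    [5, 3.6, -5.2, 0, 0, 0, 0],
    [5, 2.8, -5.6, 0, 0, 0, 0]
  ]
}}

```text
time_s: 16.88
tcp_pos: [0.5973, -0.1316, 0.1078]
ee_rot: [[0.166, -0.986, 0.003], [-0.986, -0.166, 0.001], [-0.001, -0.004, -1.0]]
wrist_force: [3.3, 4.2, 5.2]
gripper_width: 0.163
gripper_force: 30.0
```

Call:
{"op": "drive_tool", "data": {
  "rows": [
    [5, 0, 0, 0, 0, 0, 0],
    [5, 0, 0, 0, 0, 0, 0],
    [5, 0, 0, 0, 0, 0, 0]
  ]
}}

```text
time_s: 17.13
tcp_pos: [0.5975, -0.1322, 0.1078]
ee_rot: [[0.166, -0.986, 0.004], [-0.986, -0.166, 0.0], [0.0, -0.004, -1.0]]
wrist_force: [5.4, 0.7, 4.6]
gripper_width: 0.16
gripper_force: 30.0
```

```bash
python3 way.py 0 1 1;python3 red.py;python3 -c "
from h import *
c=cap('top')
for l in('weight','small_weight'):
  for r in masks_of(l,c)[:2]:
    P=pts(c,r['region']);print(l,r['p'],np.median(P,0),P[:,2].max())"
```

```text
17.1333 r 45.697729042846994 a 22.943790973454416 crank -0.2548842357598074 mod 6.0283010714197784 z 107.81625562467225 grip 30.00065975706093 0.16000806585774374 [5.4 0.7 4.6]
[[-0.0, 0.8]]
top 18 [ 0.5584 -0.1495  0.0668] [0.0647 0.0693]
scene 9 [ 0.5544 -0.151   0.0659] [0.0639 0.0669]
small_weight 0.55 [ 0.57005272 -0.24380755  0.03887807] 0.054679109979472174
```

```bash
python3 -c "
from h import *
P=pts(cap('top'));q=P[np.hypot(P[:,0]-.577,P[:,1]+.299)<.014];t=q[q[:,2]>.047];print(len(t),t.mean(0),q[:,2].max())
print(finish_job())"
```

```text
30 [ 0.57836307 -0.29901855  0.05313165] 0.05652684149367501
the job is handed in; nothing more can be done
None
```

The job is handed in at about 17 s, though no verdict came back. The check weight stands upright in its own well, let go. The bolt dropped about 8 mm, then another 8 mm over one full forward turn (crank about 6.03 rad), and the gripper still holds the black handle at 30 N. The small weight has not moved; I did not re-measure the stamp, bottle or loupe at the end.

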